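Mount an inverter's toroidal choke on its stud

ROBOT

A 6-joint arm with a two-finger parallel gripper is mounted at the origin on the work surface. World frame = base frame: x ahead of the robot, y to its left, z up, the work surface at z = 0. Lengths are in m, angles in rad, forces in N, time in s.
With the tool pointing down it reaches from about 0.425 to 0.95 m from the base axis. Payload 14.7 kg.
Tool frame: the origin (TCP) lies on the centre line of the jaws, within the pads' length; the fingertips stand 17 mm ahead of it and the grasp point (between the pads) lies 2 mm behind it; z points along the fingers, y is the line along which they close (so a half turn about z gives the same grasp; the last joint's range is limited). The gripper opens to 85 mm and grips with 20 to 120 N. Pads are 22 mm wide; open, the fingers measure 114 mm over their backs; the gripper's body (76 mm by 85 mm) begins 54 mm behind the grasp point. The pads swing forward as they close: fully open they stand 13 mm farther back than shut.
Start: joints at [1.188, 0.48, 1.596, -0, 1.065, -0.047], TCP at [0.214, 0.614, 0.248] pointing down, gripper open.
Joint ranges: [-2.75, 2.75], [-0.82, 2.05], [0.23, 2.67], [-1.56, 4.7], [0.09, 2.69], [-2.92, 2.92]. Speed limits (rad/s): [1.89, 1.89, 2.39, 3.01, 3.01, 3.01].

INTERFACE

Orientations are given as a unit quaternion [x, y, z, w].
In Python, from workcell import arm gives the robot as it stands.
- The arm moves only by the tool play_rows, never from a script. Its argument "rows" is one flat list of numbers, 7 for each row, row after row: the shift along the tool's x, y, z in units of 0.3 m (1.0 is 0.3 m), then the turn, a rotation vector about the tool's x, y, z in units of 90 degrees (1.0 is 90 degrees), then the opening, from -1 (shut) to 1 (fully open). In form: [tx, ty, tz, ax, ay, az, hand, tx, ty, tz, ax, ay, az, hand, ...]. A call has 1 to 12 rows; each row is the pose to reach, as a shift and turn from the pose commanded when the call began, along the tool's axes at that moment; what a row does not reach only later rows make up. A row lasts 1/10 s, in which the tool goes at most 50 mm and 8.59 degrees, less where a joint would pass 70% of its speed; a pose out of reach is approached as far as the arm can. A call with a number of a shift or a turn outside -1 to 1 is refused whole. A call with a gripper value outside its range is refused whole. The fingers move at their own pace and stop on an object; "force" is the grip in N (left out, the last holds). Time passes only in rows, so rows that repeat a pose let the fingers close. It gives the time, the measured TCP pose, the force, the opening and the grip force at its end, in the units of the state.
- arm.observe(): the state, without advancing time (a new reading comes with each control period).
- arm.grab_frame(name): name is "scene" or "top"; returns a dict with "color" (420x560x3 uint8, blue, green, red), "mtx" (3x3 intrinsics, pixels), "R" (3x3) and "t" (3): a world point X has camera coordinates R X + t. Camera axes: x right, y down, z forward; pixel columns grow to the right and rows downward; lengths in m; the calibration is good to about 2 mm. A picture is of the moment at which its call begins. There is no depth.
- arm.close_job(): hands the job in; it is judged then, once.
The state is a dict: "clock": time; "qpos": joint angles; "qd": joint speeds; "joint_efforts": joint torques, N m; "tool_pos": TCP position; "orientation": TCP orientation; "force": force on the tool from outside, world axes, zero at the start; "torque": the same for the moment, N m; "opening": finger opening in m; "grasp_force": force on a finger pad.
Only numpy, scipy, OpenCV 4.12 (cv2) and the standard library are available. Lean on these libraries where they do the work, as an engineer would, in place of code of your own. Each camera call takes 0.05 s, during which the arm holds its last target. There are 200 camera calls.

TASK

Mount the toroidal choke in the open inverter chassis: thread onto the upright stud, in this order, the wide rubber pad, the choke, the small rubber pad and the dished steel plate (rim up, as it lies), each fully down, flat and centred on the stud, ready for the nut. Turn the choke so that its two copper wire ends point at the black terminal block, and lower it gently rather than letting it drop. Leave the multimeter, the bit case and the screwdriver where they lie.

Things in the scene. Friction and masses are not known exactly. Their poses are not given: they have to be found in the camera images.
- wide_pad_center (a point): Wide black rubber pad: a loose flat ring lying flat, 60 mm outside diameter, 16 mm hole, 7 mm thick, 22 g, firm. Point at its centre, half-way up (3.5 mm over its underside); z up.
- choke_center (a point): Toroidal choke: a loose dark ring wound with copper wire, lying flat, 56 mm outside diameter (57 over the wire), 24 mm hole, 28 mm high, about 0.26 kg. Point at its centre, 14 mm over its underside; z up; x points to the side where two thick wire ends, 18 mm apart, stick straight out to 46 mm from the centre, 8 mm over its underside. Grip it across y, clear of them.
- small_pad_center (a point): Small black rubber pad: a loose flat ring lying flat, 44 mm outside diameter, 16 mm hole, 7 mm thick, 12 g, firm. Point at its centre, half-way up (3.5 mm over its underside); z up.
- plate_center (a point): Dished steel retaining plate: a loose shallow round pan, rim up, 50 mm outside diameter, rim 9 mm high and 2 mm thick, floor 3 mm thick with a 14 mm hole in the middle, 50 g. Point at its centre, half-way up the rim (4.5 mm over its underside); z up.
- stud (a point): Pointed steel stud, 8 mm diameter, 56 mm tall, upright on the deck of the fixed inverter chassis (240 x 190 mm tray, deck 3 mm over the bench, walls 30 mm high, 88 mm or more from the stud). Point at its foot, level with the deck; z up; x points to the terminal block and the heatsink behind it. Seated undersides over the deck: wide pad 0, choke 7, small pad 35, plate 42 mm.
- terminal (a point): Black two-screw terminal block fixed in the chassis, 16 x 36 x 18 mm, 80 mm from the stud along the stud's x; its top is 24 mm over the deck. Point at its centre.
- meter_center (a point): Red and black handheld multimeter lying on the bench, 150 x 76 mm, 45 mm high with its dial (bystander). Point at its centre.
- bitcase_center (a point): Grey open case of driver bits, 110 x 160 x 26 mm (bystander). Point at its centre.
- driver_grip (a point): Blue-handled screwdriver lying on the bench, 190 mm long (bystander). Point on its handle.
Not all that is in view belongs to the job. What is shaped like the part that bears wide_pad_center but pink is not meant. What is shaped like the part that bears small_pad_center but purple is not meant.

How it is judged:
By the outcome, as a careful person would: the job done as asked, in the order asked, and still so for the second after the job is handed in, with the robot touching nothing.
It also fails if it takes over 102 s, if anything falls off the work surface, if the arm or the gripper's body presses on something with over 40 N, if the wrist force passes 120 N, or if a joint passes its speed limit or range.

## Working session

There is one attempt and no reset: what is moved stays moved. The work goes in short steps, Python scripts to look and compute and a tool call to move; the robot and the scene stay as the last step left them, time stands still between calls to the robot, and variables do not carry over. Pictures are saved under pics/ and viewed, at most 14 in all, crops included, and the job is handed in when it is done.

Besides the shell and the picture viewer there is one more tool, called after "Emit:" by a JSON object that holds its "api" and its "payload", one argument or row to a line. play_rows: Moves the arm, as the interface text tells. Shifts and turns lie within -1 to 1; 1 stands for 0.3 m of shift or 90 degrees of turn. Its arguments: {"type":"object","properties":{"rows":{"type":"array","items":{"type":"number"}},"force":{"type":"number"}},"required":["rows"]}

```bash
mkdir -p pics; ls; python3 - <<'E'
from workcell import arm
import cv2,numpy as np,pickle
s=arm.observe();print(s)
for n in("scene","top"):
    f=arm.grab_frame(n);pickle.dump(f,open(f"{n}.pkl","wb"));cv2.imwrite(f"pics/{n}0.png",f["color"])
    print(n,f["mtx"],(-f["R"].T@f["t"]).round(3),f["R"].round(3))
E
```

```text
pics
{'clock': 0.0, 'qpos': array([ 1.18839580e+00,  4.80840613e-01,  1.59687682e+00,  5.82218448e-06,
        1.06511038e+00, -4.65733746e-02]), 'qd': array([ 1.05739685e-04, -8.94747332e-04,  1.47633227e-03, -4.64899338e-04,
       -2.52697606e-06,  1.50889212e-03]), 'joint_efforts': array([-3.00845320e-03, -9.50658703e+01, -4.30201471e+01, -1.51683785e-04,
        1.16624011e-02, -2.30039177e-05]), 'tool_pos': array([0.21402065, 0.61333213, 0.24766559]), 'orientation': array([ 1.67126995e-01,  9.85935184e-01, -6.02885036e-04, -1.33936705e-04]), 'force': array([-0.12122016, -0.4536965 ,  0.5501932 ]), 'torque': array([ 0.0043781 ,  0.02478402, -0.02418948]), 'grasp_force': 0.0, 'opening': 0.08532686321117051}
scene [[387.04196754   0.         283.19798368]
 [  0.         387.04196754 206.97325836]
 [  0.           0.           1.        ]] [ 1.139 -0.517  0.663] [[ 0.632  0.775  0.004]
 [ 0.475 -0.383 -0.792]
 [-0.612  0.503 -0.61 ]]
top [[384.51354921   0.         283.88543181]
 [  0.         384.51354921 204.90909804]
 [  0.           0.           1.        ]] [ 0.411 -0.025  0.997] [[-0.008 -1.    -0.027]
 [-0.994  0.011 -0.111]
 [ 0.111  0.026 -0.994]]
```

View pics/scene0.png

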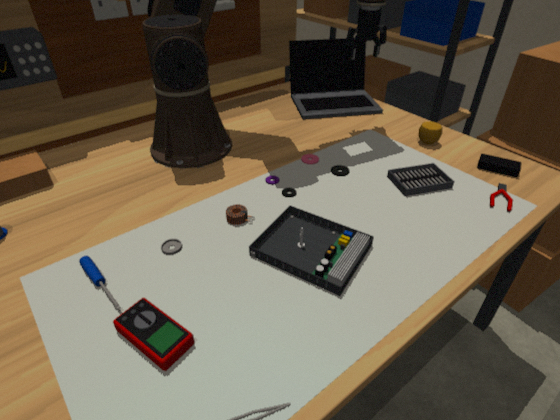

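View pics/top0.png

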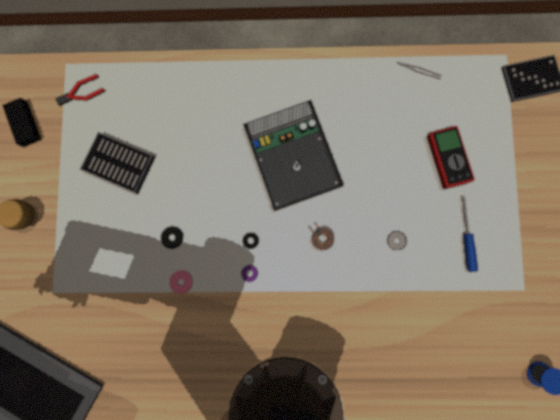

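The scene view shows the chassis with its stud (302,243), the choke (237,214), the plate (172,246), the wide pad (340,170) and the small pad (289,192). In the top view, they are at: wide pad (172,237), small pad (251,240), choke (322,237), plate (397,240), stud (297,165), with the terminal block near (286,138).

```bash
cat > h.py <<'E'
import cv2,numpy as np,pickle
from scipy.spatial.transform import Rotation as Ro
def load(n): return pickle.load(open(f"{n}.pkl","rb"))
def ray(f,uv):
    d=f["R"].T@np.linalg.solve(f["mtx"],[uv[0],uv[1],1.]); return -f["R"].T@f["t"],d
def onz(f,uv,z):
    o,d=ray(f,uv); return o+d*(z-o[2])/d[2]
def proj(f,X):
    p=f["mtx"]@(f["R"]@np.asarray(X)+f["t"]); return p[:2]/p[2]
def tri(f,a,g,b):
    o1,d1=ray(f,a);o2,d2=ray(g,b)
    s=np.linalg.lstsq(np.c_[d1,-d2],o2-o1,rcond=None)[0]
    p,q=o1+s[0]*d1,o2+s[1]*d2; return (p+q)/2,np.linalg.norm(p-q)
def crop(f,x,y,w,h,k,name): cv2.imwrite(name,cv2.resize(f["color"][y:y+h,x:x+w],None,fx=k,fy=k,interpolation=cv2.INTER_CUBIC))
E
python3 - <<'E'
from h import *
t,s=load("top"),load("scene")
a=[cv2.resize(f["color"][y:y+h,x:x+w],(w*k,h*k),interpolation=cv2.INTER_CUBIC) for f,x,y,w,h,k in
 [(t,235,95,120,120,3),(s,240,195,140,100,3),(t,150,215,265,80,3)]]
c=np.zeros((600,800,3),np.uint8);c[:360,:360]=a[0];c[:300,370:790]=a[1];c[360:600,:795]=a[2]
cv2.imwrite("pics/c1.png",c)
bench=t["color"][200:205,380:420].mean((0,1));print(bench)
for n,u,v,z in [("wide",172,237,.007),("small",251,240,.007),("choke",322,237,.028),("plate",397,240,.009)]:
    print(n,onz(t,(u,v),z).round(3))
E
```

```text
[161.805 164.76  164.345]
wide [0.441 0.29  0.007]
small [0.431 0.086 0.007]
choke [ 0.437 -0.095  0.028]
plate [ 0.428 -0.286  0.009]
```

View pics/c1.png

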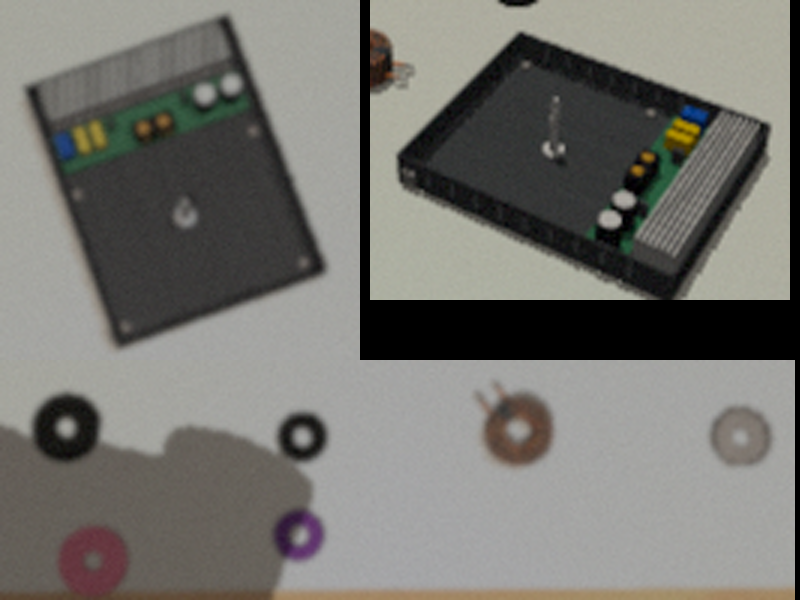

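```bash
cat > m.py <<'E'
from h import *
t,s=load("top"),load("scene")
K=8
def mask(f,x,y,w,h,fn):
    c=cv2.resize(f["color"][y:y+h,x:x+w],None,fx=K,fy=K,interpolation=cv2.INTER_CUBIC)
    m=fn(c).astype(np.uint8)*255
    m=cv2.morphologyEx(m,cv2.MORPH_OPEN,np.ones((5,5)))
    cs=cv2.findContours(m,cv2.RETR_EXTERNAL,cv2.CHAIN_APPROX_NONE)[0]
    c=max(cs,key=cv2.contourArea)[:,0].astype(np.float32)
    return (c+.5)/K-.5+[x,y]
g=lambda c:c.astype(int).max(2)
dark=lambda th:(lambda c:g(c)<th)
def rep(n,f,c,z):
    e=cv2.fitEllipse(c.astype(np.float32)); P=np.array([onz(f,p,z) for p in c])[:,:2].astype(np.float32)
    (cx,cy),r=cv2.minEnclosingCircle(P); e2=cv2.fitEllipse(P)
    print(n,z,"ell",np.round(e2[0],4),np.round(e2[1],4),"circ",np.round((cx,cy,r),4))
# tops in top view (outline at mid-upper height), same in scene
rep("wide T",t,mask(t,155,220,35,35,dark(62)),.005)
rep("small T",t,mask(t,238,227,27,27,dark(62)),.005)
br=lambda c:(c[...,2].astype(int)-c[...,0]>14)|(g(c)<90)
ck=mask(t,305,215,35,40,br); core=None
m=mask(t,300,215,40,40,lambda c:cv2.morphologyEx(br(c).astype(np.uint8),cv2.MORPH_OPEN,cv2.getStructuringElement(cv2.MORPH_ELLIPSE,(61,61)))>0)
rep("choke T",t,m,.024)
rep("plate T",t,mask(t,383,226,28,28,dark(150)),.007)
rep("wide S",s,mask(s,327,160,27,21,dark(60)),.005)
rep("small S",s,mask(s,279,184,20,16,dark(60)),.005)
ch=mask(t,235,90,115,125,dark(95))
R=cv2.boxPoints(cv2.minAreaRect(ch.astype(np.float32)));print("chassis px",R.round(1))
W=np.array([onz(t,p,.033) for p in R]);print(W.round(4),np.linalg.norm(np.diff(W,axis=0),axis=1))
for a,b in[((296.7,167),(301,244.7)),((297,163),(302,227.7)),((322,237),(237,214))]:print(tri(t,a,s,b))
print("stud foot T",onz(t,(296.7,167),.004),"S",onz(s,(301,244.7),.004))
# wires: brown pixels outside the core
f=t["color"][210:255,295:350].astype(float);bg=np.median(f,(0,1));d=np.linalg.norm(f-bg,axis=2)
v,u=np.mgrid[210:255,295:350];P=np.array([[onz(t,(a,b),.008)[:2] for a,b in zip(r,q)] for r,q in zip(u,v)])
E
cat > m2.py <<'E'
exec(open("m.py").read())
import sys
E
python3 m.py
```

```text
wide T 0.005 ell [0.4395 0.2919] [0.0552 0.0566] circ [0.4393 0.292  0.029 ]
small T 0.005 ell [0.4308 0.0876] [0.0368 0.0381] circ [0.431  0.0881 0.0197]
choke T 0.024 ell [ 0.432  -0.0962] [0.0515 0.0636] circ [ 0.4328 -0.0951  0.0315]
plate T 0.007 ell [ 0.4283 -0.2857] [0.0541 0.0552] circ [ 0.428  -0.2861  0.0282]
wide S 0.005 ell [0.4408 0.2869] [0.0576 0.0641] circ [0.4421 0.2875 0.033 ]
small S 0.005 ell [0.4316 0.0834] [0.0406 0.0473] circ [0.4308 0.0832 0.0242]
chassis px [[242.2 124.1]
 [312.6  98.7]
 [343.9 185.5]
 [273.4 210.9]]
[[ 0.7301  0.106   0.033 ]
 [ 0.7949 -0.0773  0.033 ]
 [ 0.5658 -0.1524  0.033 ]
 [ 0.5034  0.0261  0.033 ]] [0.19438914 0.24105542 0.18907599]
(array([ 0.62165441, -0.0343396 ,  0.0014914 ]), np.float64(0.00048008731713170883))
(array([ 0.62075414, -0.03396355,  0.05623353]), np.float64(0.0014048169955286386))
(array([ 0.43618481, -0.09772373,  0.01572493]), np.float64(0.003941222023150022))
stud foot T [ 0.6212708  -0.03412595  0.004     ] S [ 0.62349557 -0.03638171  0.004     ]
```

```bash
cat >> h.py <<'E'
from workcell import arm
def go(x,y,z,yaw,s=None,q=True):
    """rows for closing-line angle yaw (deg, mod 180, nearest) at world xyz; pointing straight down; relative to commanded ~ measured pose"""
    s=s or arm.observe(); R0=Ro.from_quat(s["orientation"])
    cur=np.degrees(np.arctan2(*R0.as_matrix()[[1,0],[1,1]]))
    d=(yaw-cur+90)%180-90; a=np.radians(cur+d)
    Y=np.array([np.cos(a),np.sin(a),0]);Z=np.array([0,0,-1.]);M=np.c_[np.cross(Y,Z),Y,Z]
    sh=R0.inv().apply(np.array([x,y,z])-s["tool_pos"])/.3
    rv=(R0.inv()*Ro.from_matrix(M)).as_rotvec()/(np.pi/2)
    print("go",sh.round(4),rv.round(4),"dyaw",round(d,1))
def st():
    s=arm.observe();print(round(s["clock"],2),s["tool_pos"].round(4),"F",s["force"].round(1),"op",round(s["opening"],4),"g",round(s["grasp_force"],1),"q6",s["qpos"][5].round(2))
    return s
E
python3 - <<'E'
from h import *
t=load("top");s=load("scene")
f=t["color"][200:260,290:355].astype(float);bg=np.median(f,(0,1));d=np.linalg.norm(f-bg,axis=2)
v,u=np.mgrid[200:260,290:355];P=np.array([onz(t,(a,b),.008)[:2] for a,b in zip(u.ravel(),v.ravel())]);d=d.ravel()
for c in [(.4325,-.0955),(.4300,-.0965)]:
    r=P-c;n=np.linalg.norm(r,axis=1);k=(d>25)&(n>.034)&(n<.055)
    w=d[k];m=(r[k]*w[:,None]).sum(0)/w.sum();print(k.sum(),m,np.degrees(np.arctan2(m[1],m[0])))
# ring only (reject wires): fit circle to strong pixels away from wires
for th in(25,40,60):
    k=(d>th)&(np.linalg.norm(P-[.4325,-.0955],axis=1)<.032)
    Q=np.array([onz(t,(a,b),.026)[:2] for a,b in zip(u.ravel()[k],v.ravel()[k])]);print(th,(Q.min(0)+Q.max(0))/2,np.ptp(Q,axis=0),Q.mean(0))
print(onz(t,(286,138),.024))
go(.4395,.290,.06,100)
E
```

```text
67 [0.03109519 0.0057566 ] 10.48832710992865
91 [0.03243132 0.00439385] 7.715544528793506
25 [ 0.43211051 -0.09515112] [0.06010577 0.06029098] [ 0.43257555 -0.09461406]
40 [ 0.43333255 -0.09518979] [0.05766171 0.06021365] [ 0.43305655 -0.09516024]
60 [ 0.43336183 -0.09642303] [0.05760314 0.05774716] [ 0.4337425  -0.09523378]
[ 0.69398056 -0.00708314  0.024     ]
go [-1.0648 -0.7694  0.6266] [-7.000e-04 -2.000e-04 -3.249e-01] dyaw 29.2
```

Emit:
{"api": "play_rows", "payload": {
  "rows": [-1, -0.7225, 0.4, 0, 0, -0.325, 0.8, -1, -0.7225, 0.4, 0, 0, -0.325, 0.8, -1, -0.7225, 0.4, 0, 0, -0.325, 0.8, -1, -0.7225, 0.4, 0, 0, -0.325, 0.8, -1, -0.7225, 0.4, 0, 0, -0.325, 0.8, -1, -0.7225, 0.4, 0, 0, -0.325, 0.8, -1, -0.7225, 0.4, 0, 0, -0.325, 0.8, -1, -0.7225, 0.4, 0, 0, -0.325, 0.8, -1, -0.7225, 0.4, 0, 0, -0.325, 0.8, -1, -0.7225, 0.4, 0, 0, -0.325, 0.8]
}}

```text
clock: 1.1
tool_pos: [0.4263, 0.3093, 0.1279]
orientation: [-0.086, 0.996, -0.0, -0.0]
force: [0.2, -0.5, -0.4]
opening: 0.077
grasp_force: 0.0
```

```bash
python3 - <<'E'
from h import *
s=st();go(.4395,.290,.06,100)
t=load("top")
a=cv2.resize(t["color"][215:255,300:345],None,fx=10,fy=10,interpolation=cv2.INTER_CUBIC)
f=load("scene");b=cv2.resize(f["color"][200:228,222:260],None,fx=9,fy=9,interpolation=cv2.INTER_CUBIC)
c=np.zeros((400,800,3),np.uint8);c[:,:450]=a;c[:252,455:797]=b;cv2.imwrite("pics/choke.png",c)
E
```

```text
1.1 [0.4263 0.3093 0.1279] F [ 0.2 -0.5 -0.4] op 0.077 g 0.0 q6 -1.17
go [-0.0327 -0.0709  0.2263] [-0.0002 -0.0006 -0.0015] dyaw 0.1
```

View pics/choke.png

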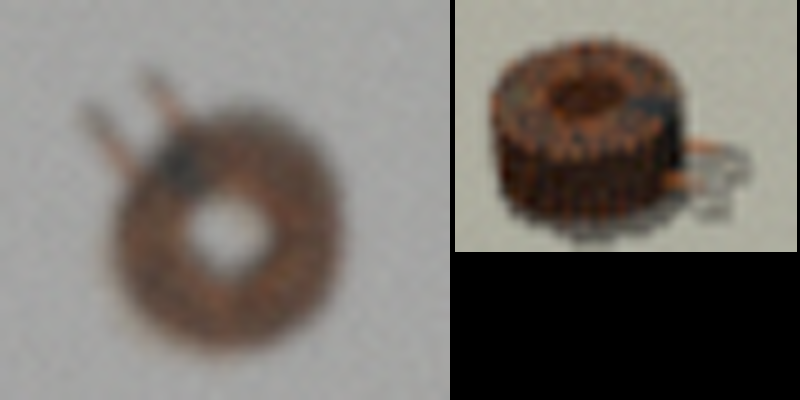

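The crop shows the wire tips at about (309,226) and (315,222.5) in the top image, 18 mm apart as they should be. They point roughly 31° from world x. The next move goes down to the wide pad.

Emit:
{"api": "play_rows", "payload": {
  "rows": [-0.033, -0.071, 0.22, 0, 0, 0, 0.75, -0.033, -0.071, 0.32, 0, 0, 0, 0.75, -0.033, -0.071, 0.35, 0, 0, 0, 0.75, -0.033, -0.071, 0.35, 0, 0, 0, 0.75]
}}

```text
clock: 1.5
tool_pos: [0.4381, 0.2913, 0.0226]
orientation: [-0.088, 0.996, -0.001, -0.001]
force: [-0.3, 0.5, 0.5]
opening: 0.0746
grasp_force: 0.0
```

```bash
python3 - <<'E'
from h import *
s=st()
t=load("top")
c=onz(t,(322.95,238.45),.028);T=[onz(t,p,.008) for p in((308.9,225.9),(314.9,222.4))]
print(c,T,np.linalg.norm(T[0]-T[1]));m=(T[0]+T[1])/2-c;print(m,np.hypot(*m[:2]),np.degrees(np.arctan2(m[1],m[0])))
n=T[0]-T[1];print(np.degrees(np.arctan2(n[1],n[0]))-90)
E
```

```text
1.5 [0.4381 0.2913 0.0226] F [-0.3  0.5  0.5] op 0.0746 g 0.0 q6 -1.22
[ 0.4332783  -0.09748048  0.028     ] [array([ 0.46615755, -0.06360033,  0.008     ]), array([ 0.47500346, -0.07912946,  0.008     ])] 0.017871884953327817
[ 0.03730221  0.02611558 -0.02      ] 0.04553545923193507 34.996181035463735
29.66729336614459
```

Emit:
{"api": "play_rows", "payload": {
  "rows": [0, 0, 0.009, 0, 0, 0, 0.52, 0, 0, 0.012, 0, 0, 0, 0.52, 0, 0, 0.016, 0, 0, 0, 0.52, 0, 0, 0.016, 0, 0, 0, 0.52],
  "force": 20
}}

```text
clock: 1.9
tool_pos: [0.4398, 0.2914, 0.0194]
orientation: [-0.087, 0.996, 0.0, 0.001]
force: [0.3, -0.3, -0.1]
opening: 0.0649
grasp_force: 0.0
```

Emit:
{"api": "play_rows", "payload": {
  "rows": [0, 0, 0.005, 0, 0, 0, 0.52, 0, 0, 0.008, 0, 0, 0, 0.52, 0, 0, 0.008, 0, 0, 0, 0.52]
}}

```text
clock: 2.2
tool_pos: [0.4394, 0.2909, 0.016]
orientation: [-0.087, 0.996, -0.0, -0.0]
force: [0.6, 0.1, 0.8]
opening: 0.0653
grasp_force: 0.0
```

Emit:
{"api": "play_rows", "payload": {
  "rows": [0, 0, 0.004, 0, 0, 0, 0.52, 0, 0, 0.006, 0, 0, 0, 0.52, 0, 0, 0.006, 0, 0, 0, 0.52]
}}

```text
clock: 2.5
tool_pos: [0.4394, 0.2909, 0.0141]
orientation: [-0.087, 0.996, -0.0, -0.0]
force: [-0.1, 0.2, 1.0]
opening: 0.0652
grasp_force: 0.0
```

Emit:
{"api": "play_rows", "payload": {
  "rows": [0, 0, 0, 0, 0, 0, 0.4, 0, 0, 0, 0, 0, 0, 0.35, 0, 0, 0, 0, 0, 0, 0.3, 0, 0, 0, 0, 0, 0, 0.3, 0, 0, 0, 0, 0, 0, 0.3]
}}

```text
clock: 3.0
tool_pos: [0.4394, 0.2909, 0.0146]
orientation: [-0.087, 0.996, -0.0, 0.0]
force: [-1.8, -0.9, 8.7]
opening: 0.0585
grasp_force: 19.7
```

Emit:
{"api": "play_rows", "payload": {
  "rows": [0, 0, -0.004, 0, 0, 0, 0.7, 0, 0, -0.006, 0, 0, 0, 0.7, 0, 0, -0.006, 0, 0, 1, 0.7, 0, 0, -0.006, 0, 0, 1, 0.7, 0, 0, -0.006, 0, 0, 1, 0.7, 0, 0, -0.006, 0, 0, 1, 0.7, 0, 0, -0.006, 0, 0, 1, 0.7, 0, 0, -0.006, 0, 0, 1, 0.7, 0, 0, -0.006, 0, 0, 1, 0.7, 0, 0, -0.006, 0, 0, 1, 0.7, 0, 0, -0.006, 0, 0, 1, 0.7, 0, 0, -0.006, 0, 0, 1, 0.7]
}}

```text
clock: 4.2
tool_pos: [0.4395, 0.291, 0.0161]
orientation: [0.618, 0.786, 0.0, 0.0]
force: [-0.2, 1.1, -0.0]
opening: 0.0727
grasp_force: 0.0
```

Emit:
{"api": "play_rows", "payload": {
  "rows": [0, 0, 0, 0, 0, 0.1, 0.6, 0, 0, 0, 0, 0, 0.1, 0.5, 0, 0, 0.003, 0, 0, 0.1, 0.4, 0, 0, 0.004, 0, 0, 0.1, 0.35, 0, 0, 0.004, 0, 0, 0.1, 0.3, 0, 0, 0.004, 0, 0, 0.1, 0.3, 0, 0, 0.004, 0, 0, 0.1, 0.3],
  "force": 25
}}

```text
clock: 4.9
tool_pos: [0.4396, 0.291, 0.0155]
orientation: [0.674, 0.739, 0.0, 0.0]
force: [-2.2, -2.2, 15.1]
opening: 0.0577
grasp_force: 23.3
```

Emit:
{"api": "play_rows", "payload": {
  "rows": [0, 0, -0.02, 0, 0, 0, 0.3, 0, 0, -0.1, 0, 0, 0, 0.3, 0, 0, -0.25, 0, 0, 0, 0.3, 0, 0, -0.3, 0, 0, 0, 0.3, 0, 0, -0.3, 0, 0, 0, 0.3]
}}

```text
clock: 5.4
tool_pos: [0.4407, 0.2917, 0.1073]
orientation: [0.674, 0.739, 0.002, 0.001]
force: [-0.6, 0.1, -0.8]
opening: 0.0576
grasp_force: 27.1
```

```bash
python3 - <<'E'
from h import *
s=st();print(s["orientation"]);go(.6215,-.0345,.11,18)
E
```

```text
5.4 [0.4407 0.2917 0.1073] F [-0.6  0.1 -0.8] op 0.0576 g 27.1 q6 0.44
[6.74106324e-01 7.38631277e-01 2.02232613e-03 6.40205187e-04]
go [-1.1377  0.501  -0.009 ] [ 0.0026 -0.0009 -0.1419] dyaw 12.8
```

Emit:
{"api": "play_rows", "payload": {
  "rows": [-1, 0.44, 0, 0, 0, -0.14, 0.3, -1, 0.44, 0, 0, 0, -0.14, 0.3, -1, 0.44, 0, 0, 0, -0.14, 0.3, -1, 0.44, 0, 0, 0, -0.14, 0.3, -1, 0.44, 0, 0, 0, -0.14, 0.3, -1, 0.44, 0, 0, 0, -0.14, 0.3, -1, 0.44, 0, 0, 0, -0.14, 0.3, -1, 0.44, 0, 0, 0, -0.14, 0.3, -1, 0.44, 0, 0, 0, -0.14, 0.3]
}}

```text
clock: 6.3
tool_pos: [0.5968, 0.003, 0.1036]
orientation: [0.59, 0.807, -0.0, -0.001]
force: [-0.4, -0.1, 0.5]
opening: 0.0577
grasp_force: 27.0
```

```bash
python3 - <<'E'
from h import *
s=st();go(.6215,-.0345,.11,18)
f=arm.grab_frame("scene");pickle.dump(f,open("s1.pkl","wb"))
g=arm.grab_frame("top");pickle.dump(g,open("t1.pkl","wb"))
a=cv2.resize(f["color"][150:280,210:360],None,fx=2.6,fy=2.6);b=cv2.resize(g["color"][100:230,220:370],None,fx=2.6,fy=2.6)
cv2.imwrite("pics/h1.png",np.hstack([a,b]))
E
```

```text
6.3 [0.5968 0.003  0.1036] F [-0.4 -0.1  0.5] op 0.0577 g 27.0 q6 -0.35
go [-0.1442  0.0404 -0.0214] [-0.0011 -0.0005 -0.0039] dyaw 0.4
```

View pics/h1.png

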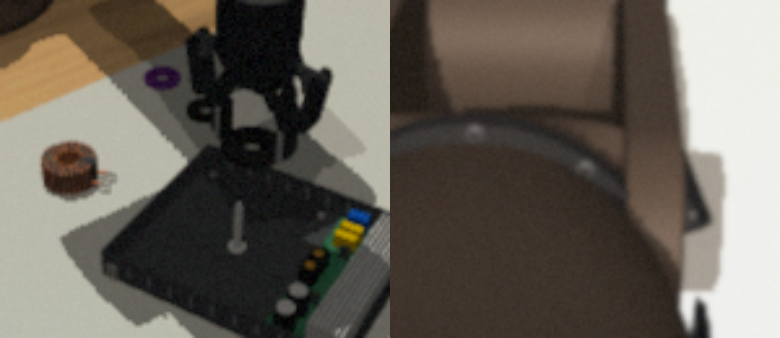

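Scene crop: the wide pad is held level between the fingertips, its centre near pixel (309,206.5), and the stud is clear at (302,244). The arm blocks the top view.

```bash
python3 - <<'E'
from h import *
s=load("s1")
print("pred pad top centre",proj(s,(.5968,.003,.0958)),"foot",proj(s,(.6215,-.0345,.004)),"tip",proj(s,(.6215,-.0345,.059)))
c=s["color"][190:255,285:325]; a=cv2.resize(c,None,fx=9,fy=9,interpolation=cv2.INTER_CUBIC)
a=np.clip(a.astype(float)*1.8,0,255).astype(np.uint8)
for i in range(0,40,5): cv2.putText(a,str(285+i),(i*9+4,10),0,.35,(0,255,255));cv2.line(a,(int((i+.5)*9),0),(int((i+.5)*9),584),(0,90,90),1)
for i in range(0,65,5): cv2.putText(a,str(190+i),(0,i*9+4),0,.35,(0,255,255));cv2.line(a,(0,int((i+.5)*9)),(359,int((i+.5)*9)),(0,90,90),1)
cv2.imwrite("pics/h2.png",a)
E
```

```text
pred pad top centre [307.16678659 204.10813512] foot [301.03928402 243.94369553] tip [301.78608251 227.10758588]
```

View pics/h2.png

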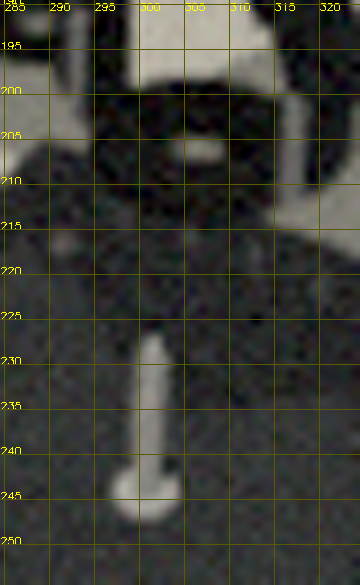

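The pad hole is at (305.7,206.2), against a predicted 205.4 row at mid-height, so the scene camera is biased by about (-1.5,+0.8) px. The top view agreed with the arm to 1 mm. Next I refine the stud position with that correction.

```bash
python3 - <<'E'
from h import *
t,s=load("top"),load("scene")
b=np.array([-1.5,.7])
def cen(f,x,y,w,h,th):
    c=f["color"][y:y+h,x:x+w].astype(float).mean(2);m=np.clip(c-th,0,None)
    v,u=np.mgrid[y:y+h,x:x+w];return np.array([(u*m).sum(),(v*m).sum()])/m.sum()
S=load("s1")
for n,F in(("s0",s),("s1",S)):
    p=cen(F,295,241,13,8,95);q=cen(F,297,226,9,6,80)
    print(n,p,onz(F,p-b,.005),"tip~",q,onz(F,q-b,.0565))
p=cen(t,290,160,14,14,95);print(p,[onz(t,p,z)for z in(.004,.03)])
print(t["color"][158:176,288:306].mean(2).astype(int))
st();go(.6215,-.0335,.11,18)
E
```

```text
s0 [300.20483092 244.26086957] [ 0.62228066 -0.03302982  0.005     ] tip~ [301.61258278 227.71192053] [ 0.62110076 -0.0297803   0.0565    ]
s1 [nan nan] [nan nan nan] tip~ [nan nan] [nan nan nan]
[296.46616541 167.39044039] [array([ 0.62023685, -0.03350052,  0.004     ]), array([ 0.61475206, -0.03328279,  0.03      ])]
[[ 55  56  56  55  58  58  59  57  56  55  54  53  54  55  56  59  61  52]
 [ 54  56  54  51  54  56  53  58  57  49  48  52  52  56  57  56  54  58]
 [ 56  58  55  55  56  57  62  67  67  62  46  48  51  55  59  56  56  58]
 [ 58  58  52  53  56  57  67  79  88  79  59  45  50  56  53  52  56  55]
 [ 55  52  56  55  56  64  73  88 100  91  68  52  49  52  57  55  60  55]
 [ 52  56  57  58  57  69  83  94  98  89  75  60  56  54  56  54  54  54]
 [ 54  55  58  51  63  83  98  98  88  84  85  80  67  57  53  54  59  56]
 [ 59  54  58  59  69  95 110 104  89  89 102 100  82  61  55  58  58  56]
 [ 56  57  57  61  73 102 114 108  92  98 119 117  94  67  56  57  58  58]
 [ 57  58  54  55  77 103 121 118 112 115 126 124  98  67  60  56  56  57]
 [ 58  59  54  53  64  96 116 125 127 132 132 118  92  65  56  55  58  57]
 [ 58  57  53  50  62  78  99 114 126 130 118 102  78  60  54  54  56  60]
 [ 55  56  55  51  48  64  76  94 103 102  93  79  65  60  54  58  58  59]
 [ 55  57  52  56  51  55  59  69  74  70  67  62  56  57  57  50  58  56]
 [ 58  58  55  57  53  57  59  59  60  56  57  57  56  55  55  59  57  57]
 [ 56  58  54  56  56  56  57  53  54  57  56  56  54  59  56  58  58  56]
 [ 60  58  54  57  56  58  54  58  55  59  57  54  54  57  56  57  55  53]
 [ 57  57  61  56  57  57  54  59  54  58  57  55  57  56  57  63  57  57]]
6.4 [0.5963 0.0045 0.104 ] F [0.3 0.2 0.1] op 0.0575 g 27.0 q6 -0.35
go [-0.146   0.0413 -0.02  ] [-0.0011 -0.0005 -0.0029] dyaw 0.3<stdin>:6: RuntimeWarning: invalid value encountered in divide
```

Emit:
{"api": "play_rows", "payload": {
  "rows": [-0.1463, 0.042, 0, 0, 0, 0, 0.3, -0.1463, 0.042, 0, 0, 0, 0, 0.3, -0.1463, 0.042, 0, 0, 0, 0, 0.3, -0.1463, 0.042, 0, 0, 0, 0, 0.3]
}}

```text
clock: 6.8
tool_pos: [0.6219, -0.033, 0.1046]
orientation: [0.59, 0.808, -0.0, -0.001]
force: [-1.0, 0.6, -0.7]
opening: 0.0571
grasp_force: 27.0
```

```bash
cat >> h.py <<'E'
def zoom(f,x,y,w,h,k,name,g=1.8):
    a=np.clip(cv2.resize(f["color"][y:y+h,x:x+w],None,fx=k,fy=k,interpolation=cv2.INTER_CUBIC).astype(float)*g,0,255).astype(np.uint8)
    for i in range(0,w,5): cv2.putText(a,str(x+i),(i*k+4,10),0,.35,(0,255,255));cv2.line(a,(int((i+.5)*k),0),(int((i+.5)*k),h*k),(0,90,90),1)
    for i in range(0,h,5): cv2.putText(a,str(y+i),(0,i*k+4),0,.35,(0,255,255));cv2.line(a,(0,int((i+.5)*k)),(w*k,int((i+.5)*k)),(0,90,90),1)
    cv2.imwrite(name,a)
E
python3 - <<'E'
from h import *
s=st();go(.6218,-.034,.075,18)
f=arm.grab_frame("scene");zoom(f,275,200,60,55,9,"pics/h3.png")
p=s["tool_pos"];print(proj(f,p-[0,0,.0113]))
E
```

```text
6.8 [ 0.6219 -0.033   0.1046] F [-1.   0.6 -0.7] op 0.0571 g 27.0 q6 -0.41
go [-0.0031 -0.0011  0.0987] [-0.0006 -0.0004 -0.0029] dyaw 0.3
[302.84973031 215.80071676]
```

View pics/h3.png

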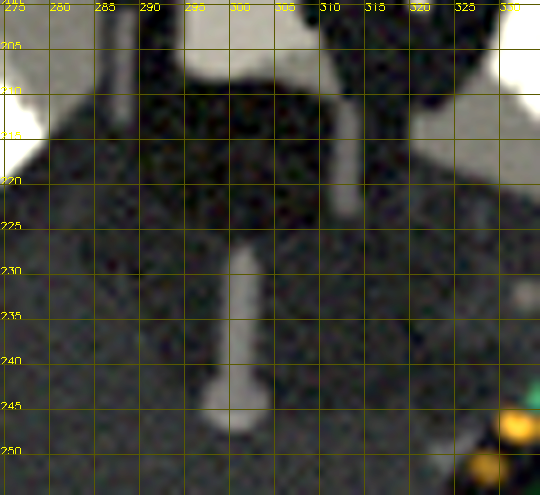

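The pad covers about 289–311 across, centred near 300.5. The stud tip is at (301.2,227), and its axis extends up towards 302. I'll lower to just above the tip and compare there.

Emit:
{"api": "play_rows", "payload": {
  "rows": [0, 0, 0.06, 0, 0, 0, 0.3, 0, 0, 0.095, 0, 0, 0, 0.3, 0, 0, 0.095, 0, 0, 0, 0.3, 0, 0, 0.095, 0, 0, 0, 0.3]
}}

```text
clock: 7.25
tool_pos: [0.6224, -0.0338, 0.0763]
orientation: [0.59, 0.807, -0.0, -0.0]
force: [-0.3, 0.2, -0.4]
opening: 0.0575
grasp_force: 27.0
```

```bash
python3 - <<'E'
from h import *
s=st()
f=arm.grab_frame("scene");zoom(f,275,200,60,55,9,"pics/h4.png",3)
p=s["tool_pos"];print(proj(f,p-[0,0,.0113]))
E
```

```text
7.25 [ 0.6224 -0.0338  0.0763] F [-0.3  0.2 -0.4] op 0.0575 g 27.0 q6 -0.41
[302.34638526 225.2646739 ]
```

View pics/h4.png

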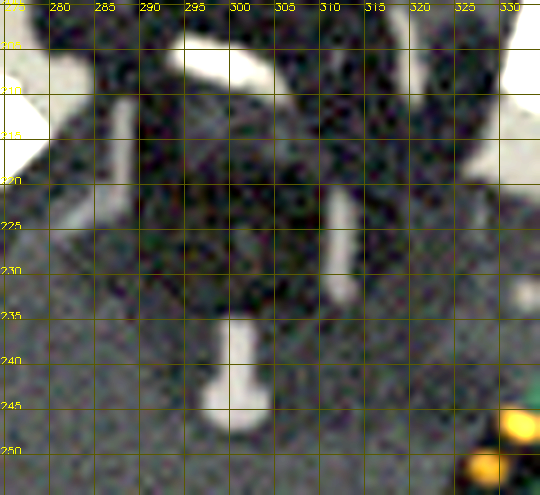

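The pad hole shows faintly at (301,225.5), which matches the stud axis at (301.3,225). Descending slowly.

Emit:
{"api": "play_rows", "payload": {
  "rows": [0, 0, 0.015, 0, 0, 0, 0.3, 0, 0, 0.03, 0, 0, 0, 0.3, 0, 0, 0.045, 0, 0, 0, 0.3, 0, 0, 0.06, 0, 0, 0, 0.3]
}}

```text
clock: 7.7
tool_pos: [0.6227, -0.0343, 0.058]
orientation: [0.59, 0.807, -0.0, -0.0]
force: [-0.4, -0.2, -0.0]
opening: 0.0575
grasp_force: 27.0
```

Emit:
{"api": "play_rows", "payload": {
  "rows": [0, 0, 0.03, 0, 0, 0, 0.3, 0, 0, 0.06, 0, 0, 0, 0.3, 0, 0, 0.09, 0, 0, 0, 0.3, 0, 0, 0.095, 0, 0, 0, 0.3, 0, 0, 0.095, 0, 0, 0, 0.3]
}}

```text
clock: 8.2
tool_pos: [0.6224, -0.0342, 0.0293]
orientation: [0.59, 0.807, -0.0, -0.0]
force: [-0.4, 0.5, -0.5]
opening: 0.0575
grasp_force: 27.0
```

Emit:
{"api": "play_rows", "payload": {
  "rows": [0.01, 0, 0, 0, 0, 0, 0.3, 0.01, 0, 0, 0, 0, 0, 0.3, 0.01, 0, 0, 0, 0, 0, 0.3]
}}

```text
clock: 8.5
tool_pos: [0.622, -0.0313, 0.0303]
orientation: [0.59, 0.807, 0.0, 0.0]
force: [0.5, 0.7, 0.4]
opening: 0.0573
grasp_force: 27.0
```

Emit:
{"api": "play_rows", "payload": {
  "rows": [-0.01, 0, 0, 0, 0, 0, 0.3, -0.02, 0, 0, 0, 0, 0, 0.3, -0.02, 0, 0, 0, 0, 0, 0.3]
}}

```text
clock: 8.8
tool_pos: [0.6238, -0.0373, 0.03]
orientation: [0.59, 0.807, 0.0, -0.0]
force: [0.5, 1.6, 0.9]
opening: 0.0576
grasp_force: 27.1
```

Emit:
{"api": "play_rows", "payload": {
  "rows": [0.01, 0, 0, 0, 0, 0, 0.3, 0.01, 0.01, 0, 0, 0, 0, 0.3, 0.01, 0.01, 0, 0, 0, 0, 0.3]
}}

```text
clock: 9.1
tool_pos: [0.6254, -0.0331, 0.0298]
orientation: [0.59, 0.807, -0.0, -0.0]
force: [-1.3, -0.3, 0.5]
opening: 0.0574
grasp_force: 27.2
```

Emit:
{"api": "play_rows", "payload": {
  "rows": [0, -0.01, 0, 0, 0, 0, 0.3, 0, -0.02, 0, 0, 0, 0, 0.3, 0, -0.02, 0, 0, 0, 0, 0.3]
}}

```text
clock: 9.4
tool_pos: [0.6194, -0.0353, 0.0299]
orientation: [0.59, 0.807, -0.0, -0.0]
force: [-0.4, -0.5, -0.1]
opening: 0.0576
grasp_force: 27.1
```

Emit:
{"api": "play_rows", "payload": {
  "rows": [0.001, 0.009, 0, 0, 0, 0, 0.3, 0.001, 0.009, 0.02, 0, 0, 0, 0.3, 0.001, 0.009, 0.034, 0, 0, 0, 0.3, 0.001, 0.009, 0.039, 0, 0, 0, 0.3, 0.001, 0.009, 0.041, 0, 0, 0, 0.3, 0.001, 0.009, 0.041, 0, 0, 0, 0.3]
}}

```text
clock: 10.0
tool_pos: [0.6225, -0.034, 0.0185]
orientation: [0.59, 0.807, 0.0, 0.0]
force: [-6.0, 1.1, 22.9]
opening: 0.0574
grasp_force: 29.5
```

Emit:
{"api": "play_rows", "payload": {
  "rows": [0, 0, -0.003, 0, 0, 0, 0.45, 0, 0, -0.005, 0, 0, 0, 0.6, 0, 0, -0.005, 0, 0, 0, 0.65, 0, 0, -0.005, 0, 0, 0, 0.65, 0, 0, -0.1, 0, 0, 0, 0.65, 0, 0, -0.25, 0, 0, 0, 0.65, 0, 0, -0.35, 0, 0, 0, 0.65, 0, 0, -0.35, 0, 0, 0, 0.65]
}}

```text
clock: 10.8
tool_pos: [0.6248, -0.0343, 0.1267]
orientation: [0.59, 0.807, 0.002, 0.003]
force: [0.3, 0.2, -0.2]
opening: 0.0706
grasp_force: 0.0
```

```bash
python3 - <<'E'
from h import *
s=st();go(.4325,-.096,.12,32.5+90);go(.4325,-.096,.12,32.5)
E
```

```text
10.8 [ 0.6248 -0.0343  0.1267] F [ 0.3  0.2 -0.2] op 0.0706 g 0.0 q6 -0.41
go [-0.0015 -0.6733  0.0184] [ 0.0042 -0.0011  0.8352] dyaw -75.2
go [-0.0015 -0.6733  0.0184] [ 0.0034  0.0021 -0.1648] dyaw 14.8
```

Emit:
{"api": "play_rows", "payload": {
  "rows": [0, -0.67, 0, 0, 0, 0.502, 0.85, 0, -0.67, 0, 0, 0, 0.502, 0.85, 0, -0.67, 0, 0, 0, 0.502, 0.85, 0, -0.67, 0, 0, 0, 0.502, 0.85, 0, -0.67, 0, 0, 0, 0.502, 0.85, 0, -0.67, 0, 0, 0, 0.502, 0.85, 0, -0.67, 0, 0, 0, 0.502, 0.85, 0, -0.67, 0, 0, 0, 0.502, 0.85]
}}

```text
clock: 11.6
tool_pos: [0.4308, -0.095, 0.1223]
orientation: [0.855, 0.519, -0.0, -0.0]
force: [-0.3, 0.3, -0.0]
opening: 0.0793
grasp_force: 0.0
```

```bash
python3 - <<'E'
from h import *
s=st();go(.433,-.0963,.024,152.5)
E
```

```text
11.6 [ 0.4308 -0.095   0.1223] F [-0.3  0.3 -0. ] op 0.0793 g 0.0 q6 0.19
go [-0.0005  0.0085  0.3277] [-0.0002  0.0001  0.001 ] dyaw -0.1
```

Emit:
{"api": "play_rows", "payload": {
  "rows": [0, 0.0085, 0.15, 0, 0, 0, 0.85, 0, 0.0085, 0.26, 0, 0, 0, 0.85, 0, 0.0085, 0.327, 0, 0, 0, 0.85, 0, 0.0085, 0.327, 0, 0, 0, 0.7, 0, 0.0085, 0.327, 0, 0, 0, 0.5, 0, 0.0085, 0.327, 0, 0, 0, 0.35, 0, 0.0085, 0.327, 0, 0, 0, 0.3, 0, 0.0085, 0.327, 0, 0, 0, 0.3],
  "force": 20
}}

```text
clock: 12.4
tool_pos: [0.4337, -0.0963, 0.0256]
orientation: [0.855, 0.519, 0.001, 0.001]
force: [-0.3, 2.7, 8.9]
opening: 0.0561
grasp_force: 12.9
```

Emit:
{"api": "play_rows", "payload": {
  "rows": [0, 0, 0, 0, 0, 0, 0.6, 0, 0, 0, 0, 0, 0, 0.8, 0, 0, 0, 0, 0, 0.667, 0.8, 0, 0, 0, 0, 0, 0.667, 0.8, 0, 0, 0, 0, 0, 0.667, 0.8, 0, 0, 0, 0, 0, 0.667, 0.8, 0, 0, 0, 0, 0, 0.667, 0.8, 0, 0, 0, 0, 0, 0.667, 0.8, 0, 0, 0, 0, 0, 0.667, 0.8, 0, 0, 0, 0, 0, 0.667, 0.8]
}}

```text
clock: 13.4
tool_pos: [0.4333, -0.0963, 0.0247]
orientation: [1.0, 0.02, 0.0, 0.0]
force: [0.0, -0.2, 0.5]
opening: 0.077
grasp_force: 0.0
```

Emit:
{"api": "play_rows", "payload": {
  "rows": [0, 0, 0, 0, 0, 0, 0.6, 0, 0, 0, 0, 0, 0, 0.5, 0, 0, 0, 0, 0, 0, 0.3, 0, 0, 0, 0, 0, 0, 0.3, 0, 0, 0, 0, 0, 0, 0.3, 0, 0, 0, 0, 0, 0, 0.3]
}}

```text
clock: 14.0
tool_pos: [0.4333, -0.0963, 0.0248]
orientation: [1.0, 0.022, 0.0, 0.0]
force: [-1.6, -0.8, 8.1]
opening: 0.0561
grasp_force: 19.3
```

Emit:
{"api": "play_rows", "payload": {
  "rows": [0, 0, 0, 0, 0, 0, 0.6, 0, 0, 0, 0, 0, 0, 0.8, 0, 0, 0, 0, 0, -0.333, 0.8, 0, 0, 0, 0, 0, -0.333, 0.8, 0, 0, 0, 0, 0, -0.333, 0.8, 0, 0, 0, 0, 0, -0.333, 0.8, 0, 0, 0, 0, 0, -0.333, 0.8]
}}

```text
clock: 14.7
tool_pos: [0.433, -0.0962, 0.0244]
orientation: [0.96, 0.28, -0.0, -0.0]
force: [0.6, -0.8, 0.6]
opening: 0.0772
grasp_force: 0.0
```

```bash
python3 - <<'E'
from h import *
s=st();go(.433,-.0963,.024,122.5)
f=arm.grab_frame("scene");zoom(f,215,180,75,60,8,"pics/k1.png",1.5)
E
```

```text
14.7 [ 0.433  -0.0962  0.0244] F [ 0.6 -0.8  0.6] op 0.0772 g 0.0 q6 0.72
go [-0.0003  0.0003  0.0014] [-0.0001  0.0001  0.0004] dyaw -0.0
```

View pics/k1.png

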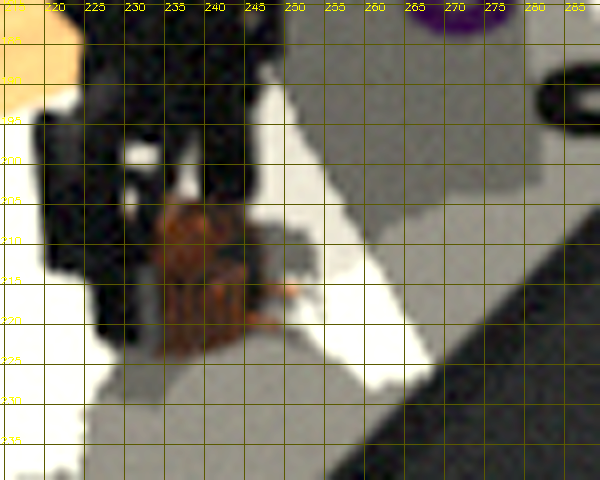

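The fingers straddle the choke clear of its wires, whose tips are near (252,216). Now I grip and lift.

Emit:
{"api": "play_rows", "payload": {
  "rows": [0, 0, 0, 0, 0, 0, 0.6, 0, 0, 0, 0, 0, 0, 0.4, 0, 0, 0, 0, 0, 0, 0.25, 0, 0, 0, 0, 0, 0, 0.2, 0, 0, 0, 0, 0, 0, 0.2, 0, 0, 0, 0, 0, 0, 0.2, 0, 0, -0.03, 0, 0, 0, 0.2, 0, 0, -0.1, 0, 0, 0, 0.2, 0, 0, -0.2, 0, 0, 0, 0.2, 0, 0, -0.3, 0, 0, 0, 0.2, 0, 0, -0.3, 0, 0, 0, 0.2],
  "force": 45
}}

```text
clock: 15.85
tool_pos: [0.4347, -0.0967, 0.1177]
orientation: [0.96, 0.279, 0.002, 0.001]
force: [0.1, -0.0, -3.1]
opening: 0.0546
grasp_force: 48.6
```

```bash
python3 - <<'E'
from h import *
s=st();go(.6219,-.0337,.115,108.8)
f=arm.grab_frame("scene");g=arm.grab_frame("top");print(f["color"].shape)
zoom(f,215,150,75,70,5,"pics/a.png",1.3);zoom(g,285,190,80,70,5,"pics/b.png",1.3)
cv2.imwrite("pics/k2.png",np.hstack([cv2.imread("pics/a.png"),cv2.imread("pics/b.png")]))
E
```

```text
15.85 [ 0.4347 -0.0967  0.1177] F [ 0.1 -0.  -3.1] op 0.0546 g 48.6 q6 0.72
go [0.6392 0.157  0.0115] [ 0.0021 -0.0023  0.1511] dyaw -13.6
(420, 560, 3)
```

View pics/k2.png

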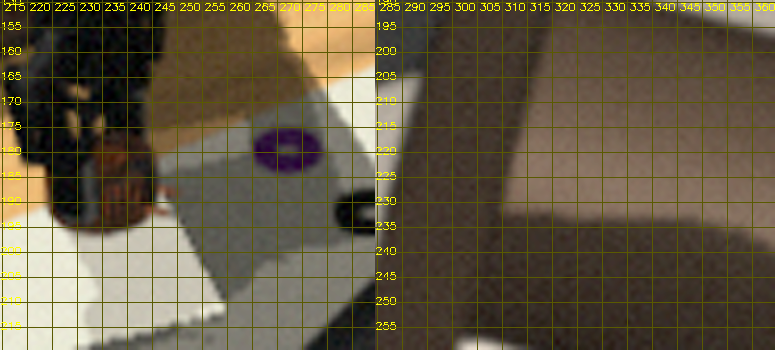

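The choke is held (wrist force -3 N) with its wires still pointing out to the right near (243,189). The arm blocks the top view.

Emit:
{"api": "play_rows", "payload": {
  "rows": [0.15, 0.037, 0, 0, 0, 0.04, 0.2, 0.3, 0.075, 0, 0, 0, 0.08, 0.2, 0.44, 0.11, 0, 0, 0, 0.12, 0.2, 0.56, 0.14, 0, 0, 0, 0.151, 0.2, 0.639, 0.157, 0, 0, 0, 0.151, 0.2, 0.639, 0.157, 0, 0, 0, 0.151, 0.2, 0.639, 0.157, 0, 0, 0, 0.151, 0.2]
}}

```text
clock: 16.65
tool_pos: [0.619, -0.0329, 0.1126]
orientation: [0.986, 0.164, -0.001, -0.0]
force: [-0.5, -0.8, -2.9]
opening: 0.0549
grasp_force: 48.5
```

```bash
python3 - <<'E'
from h import *
s=st();go(.6219,-.0337,.115,108.8)
f=arm.grab_frame("scene");zoom(f,255,180,85,75,7,"pics/k3.png",1.8)
for z in (.012,.0):print(proj(f,s["tool_pos"]+[0,0,z-.01]))
E
```

```text
16.65 [ 0.619  -0.0329  0.1126] F [-0.5 -0.8 -2.9] op 0.0549 g 48.5 q6 1.14
go [ 0.0081  0.0057 -0.0079] [-0.0008  0.0018  0.0008] dyaw -0.1
[302.41928444 208.01565068]
[302.24079342 212.0786239 ]
```

View pics/k3.png

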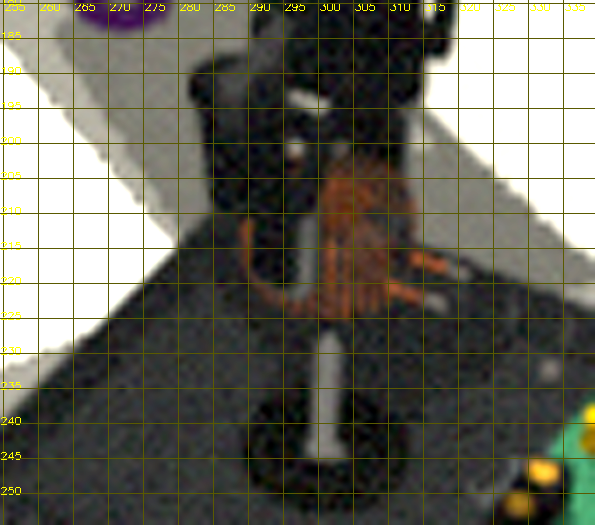

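The wide pad sits round the stud, centred at about (299.7,244), and the choke hangs over it with its wire ends at (319,219) and (316,223). Next I check their direction against the stud's x axis.

```bash
python3 - <<'E'
from h import *
s=st();f=load("scene");b=np.array([-1.5,.7])
z=s["tool_pos"][2]-.024+.008
T=[onz(f,np.array(p)-b,z) for p in((320,219),(316.5,223.5))];B=[onz(f,np.array(p)-b,z) for p in((311.5,216),(308.5,220.7))]
print(T,B,np.linalg.norm(T[0]-T[1]))
for a,c in zip(T,B):print(np.degrees(np.arctan2(*(a-c)[[1,0]])))
m=(T[0]+T[1])/2-s["tool_pos"];print(m,np.hypot(*m[:2]),np.degrees(np.arctan2(m[1],m[0])))
n=T[0]-T[1];print(np.degrees(np.arctan2(n[1],n[0]))-90)
go(.6219,-.0337,.115,108.8)
E
```

```text
16.7 [ 0.6186 -0.0332  0.113 ] F [-0.4 -0.4 -2.4] op 0.0548 g 48.5 q6 1.14
[array([ 0.65915845, -0.00866218,  0.09697802]), array([ 0.66590384, -0.02610148,  0.09697802])] [array([ 0.63866418, -0.01645589,  0.09697802]), array([ 0.64702964, -0.03353923,  0.09697802])] 0.0186983839742142
20.821187410942915
21.507888086524005
[ 0.04395044  0.01577934 -0.016     ] 0.04669720206942842 19.749441722250175
21.146091609508517
go [ 0.0099  0.0053 -0.0068] [-0.0008  0.0018  0.0005] dyaw -0.0
```

Emit:
{"api": "play_rows", "payload": {
  "rows": [0.0095, 0.0053, 0, 0, 0, 0.014, 0.2, 0.0095, 0.0053, 0.04, 0, 0, 0.014, 0.2, 0.0095, 0.0053, 0.1, 0, 0, 0.014, 0.2, 0.0095, 0.0053, 0.14, 0, 0, 0.014, 0.2, 0.0095, 0.0053, 0.16, 0, 0, 0.014, 0.2, 0.0095, 0.0053, 0.16, 0, 0, 0.014, 0.2, 0.0095, 0.0053, 0.16, 0, 0, 0.014, 0.2]
}}

```text
clock: 17.4
tool_pos: [0.6235, -0.0338, 0.0667]
orientation: [0.988, 0.153, 0.0, 0.0]
force: [-0.1, -0.3, -2.4]
opening: 0.0543
grasp_force: 48.5
```

```bash
python3 - <<'E'
from h import *
s=st();go(.6219,-.0337,.036,107.5)
E
```

```text
17.4 [ 0.6235 -0.0338  0.0667] F [-0.1 -0.3 -2.4] op 0.0543 g 48.5 q6 1.16
go [-0.005  -0.002   0.1023] [ 0.     -0.0001  0.0008] dyaw -0.1
```

Emit:
{"api": "play_rows", "payload": {
  "rows": [-0.003, -0.001, 0.03, 0, 0, 0, 0.2, -0.003, -0.001, 0.06, 0, 0, 0, 0.2, -0.003, -0.001, 0.085, 0, 0, 0, 0.2, -0.003, -0.001, 0.098, 0, 0, 0, 0.2, -0.003, -0.001, 0.1, 0, 0, 0, 0.2, -0.003, -0.001, 0.1, 0, 0, 0, 0.2]
}}

```text
clock: 18.0
tool_pos: [0.6224, -0.0337, 0.0364]
orientation: [0.988, 0.153, -0.0, -0.0]
force: [0.4, -0.3, -2.0]
opening: 0.0546
grasp_force: 48.5
```

Emit:
{"api": "play_rows", "payload": {
  "rows": [0, 0, 0.003, 0, 0, 0, 0.2, 0, 0, 0.006, 0, 0, 0, 0.2, 0, 0, 0.006, 0, 0, 0, 0.2, 0, 0, 0.006, 0, 0, 0, 0.2]
}}

```text
clock: 18.4
tool_pos: [0.6227, -0.0338, 0.0351]
orientation: [0.988, 0.153, 0.0, 0.0]
force: [-1.1, 0.5, 4.2]
opening: 0.0548
grasp_force: 49.1
```

Emit:
{"api": "play_rows", "payload": {
  "rows": [0, 0, 0.001, 0, 0, 0, 0.2, 0, 0, 0.001, 0, 0, 0, 0.35, 0, 0, 0.001, 0, 0, 0, 0.45, 0, 0, 0.001, 0, 0, 0, 0.55, 0, 0, 0.001, 0, 0, 0, 0.6, 0, 0, 0.001, 0, 0, 0, 0.6, 0, 0, -0.1, 0, 0, 0, 0.6, 0, 0, -0.25, 0, 0, 0, 0.6, 0, 0, -0.32, 0, 0, 0, 0.6, 0, 0, -0.32, 0, 0, 0, 0.6]
}}

```text
clock: 19.4
tool_pos: [0.6244, -0.0339, 0.1341]
orientation: [0.988, 0.153, 0.003, 0.001]
force: [-0.5, -0.4, -0.6]
opening: 0.0681
grasp_force: 0.0
```

```bash
python3 - <<'E'
from h import *
s=st();go(.431,.0872,.13,10)
go(.431,.0872,.13,100)
E
```

```text
19.4 [ 0.6244 -0.0339  0.1341] F [-0.5 -0.4 -0.6] op 0.0681 g 0.0 q6 1.16
go [-0.4928 -0.5796  0.01  ] [ 0.0034 -0.0016 -0.9158] dyaw 82.4
go [-0.4928 -0.5796  0.01  ] [ 0.0012 -0.0033  0.0842] dyaw -7.6
```

Emit:
{"api": "play_rows", "payload": {
  "rows": [-0.12, -0.14, 0, 0, 0, 0.04, 0.5, -0.24, -0.28, 0, 0, 0, 0.084, 0.45, -0.36, -0.42, 0, 0, 0, 0.084, 0.45, -0.45, -0.53, 0, 0, 0, 0.084, 0.45, -0.493, -0.58, 0.05, 0, 0, 0.084, 0.45, -0.493, -0.58, 0.2, 0, 0, 0.084, 0.45, -0.493, -0.58, 0.27, 0, 0, 0.084, 0.45, -0.493, -0.58, 0.27, 0, 0, 0.084, 0.45, -0.493, -0.58, 0.27, 0, 0, 0.084, 0.45]
}}

```text
clock: 20.3
tool_pos: [0.4285, 0.0874, 0.0495]
orientation: [0.996, 0.087, -0.001, 0.0]
force: [-0.1, 1.4, 0.6]
opening: 0.0621
grasp_force: 0.0
```

```bash
python3 - <<'E'
from h import *
s=st();go(.431,.0872,.018,100)
f=arm.grab_frame("scene");zoom(f,260,165,60,50,8,"pics/a.png",1.5)
zoom(f,270,205,60,50,6,"pics/b.png",1.8)
a,b=cv2.imread("pics/a.png"),cv2.imread("pics/b.png");c=np.zeros((400,840,3),np.uint8);c[:,:480]=a;c[:300,480:]=b;cv2.imwrite("pics/p1.png",c[:,:800])
E
```

```text
20.3 [0.4285 0.0874 0.0495] F [-0.1  1.4  0.6] op 0.0621 g 0.0 q6 1.53
go [0.0085 0.002  0.1051] [-0.      0.0011  0.0001] dyaw -0.0
```

View pics/p1.png

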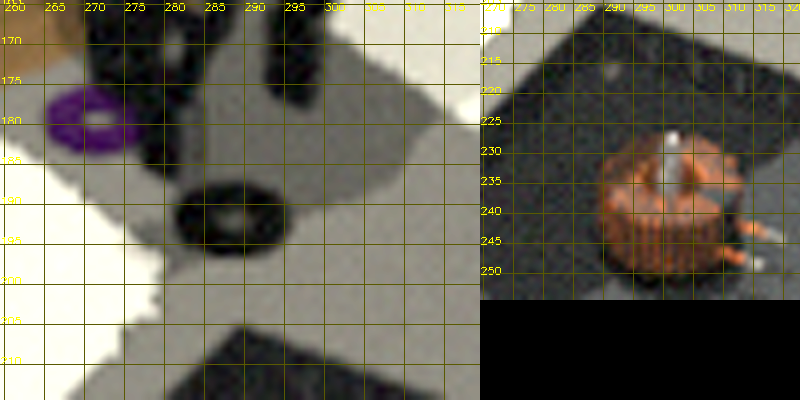

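The choke is seated with the stud at (300,228) in its hole and the wires pointing at the terminal. The fingers straddle the small pad at (288,191), so I descend.

Emit:
{"api": "play_rows", "payload": {
  "rows": [0.006, 0.002, 0.06, 0, 0, 0, 0.35, 0.006, 0.002, 0.095, 0, 0, 0, 0.3, 0.006, 0.002, 0.103, 0, 0, 0, 0.3, 0.006, 0.002, 0.103, 0, 0, 0, 0.3, 0.006, 0.002, 0.103, 0, 0, 0, 0.15, 0.006, 0.002, 0.103, 0, 0, 0, 0.05, 0.006, 0.002, 0.103, 0, 0, 0, 0, 0.006, 0.002, 0.103, 0, 0, 0, -0.05, 0.006, 0.002, 0.103, 0, 0, 0, -0.05],
  "force": 20
}}

```text
clock: 21.25
tool_pos: [0.431, 0.0872, 0.0194]
orientation: [0.996, 0.087, 0.0, -0.0]
force: [-1.0, -1.3, 13.7]
opening: 0.0418
grasp_force: 18.4
```

Emit:
{"api": "play_rows", "payload": {
  "rows": [0, 0, -0.003, 0, 0, 0, 0.2, 0, 0, -0.003, 0, 0, 0, 0.35, 0, 0, -0.003, 0, 0, -1, 0.35, 0, 0, -0.003, 0, 0, -1, 0.35, 0, 0, -0.003, 0, 0, -1, 0.35, 0, 0, -0.003, 0, 0, -1, 0.35, 0, 0, -0.003, 0, 0, -1, 0.35, 0, 0, -0.003, 0, 0, -1, 0.35, 0, 0, -0.003, 0, 0, -1, 0.35, 0, 0, -0.003, 0, 0, -1, 0.35, 0, 0, -0.003, 0, 0, -1, 0.35, 0, 0, -0.003, 0, 0, -1, 0.35]
}}

```text
clock: 22.45
tool_pos: [0.4307, 0.0872, 0.0197]
orientation: [0.667, 0.745, -0.0, -0.0]
force: [-0.6, 0.2, 0.3]
opening: 0.0577
grasp_force: 0.0
```

Emit:
{"api": "play_rows", "payload": {
  "rows": [0, 0, 0.003, 0, 0, 0, 0.25, 0, 0, 0.003, 0, 0, 0, 0.1, 0, 0, 0.003, 0, 0, 0, 0, 0, 0, 0.003, 0, 0, 0, -0.05, 0, 0, 0.003, 0, 0, 0, -0.05, 0, 0, 0.003, 0, 0, 0, -0.05, 0, 0, 0.003, 0, 0, 0, -0.05],
  "force": 25
}}

```text
clock: 23.15
tool_pos: [0.4307, 0.0872, 0.0191]
orientation: [0.671, 0.742, 0.0, 0.0]
force: [-2.0, -0.3, 9.2]
opening: 0.0422
grasp_force: 24.0
```

Emit:
{"api": "play_rows", "payload": {
  "rows": [0, 0, -0.02, 0, 0, 0, -0.05, 0, 0, -0.1, 0, 0, 0, -0.05, 0, 0, -0.25, 0, 0, 0, -0.05, 0, 0, -0.37, 0, 0, 0, -0.05, 0, 0, -0.37, 0, 0, 0, -0.05, 0, 0, -0.37, 0, 0, 0, -0.05]
}}

```text
clock: 23.75
tool_pos: [0.4313, 0.0873, 0.1307]
orientation: [0.67, 0.742, 0.001, 0.001]
force: [0.2, -0.9, -0.5]
opening: 0.0414
grasp_force: 25.5
```

```bash
python3 - <<'E'
from h import *
s=st();go(.6219,-.0337,.13,18)
E
```

```text
23.75 [0.4313 0.0873 0.1307] F [ 0.2 -0.9 -0.5] op 0.0414 g 25.5 q6 0.03
go [-0.466   0.5909  0.0038] [ 1.500e-03  1.000e-04 -1.348e-01] dyaw 12.1
```

Emit:
{"api": "play_rows", "payload": {
  "rows": [-0.11, 0.14, 0, 0, 0, -0.05, -0.05, -0.22, 0.28, 0, 0, 0, -0.1, -0.05, -0.33, 0.42, 0, 0, 0, -0.135, -0.05, -0.42, 0.54, 0, 0, 0, -0.135, -0.05, -0.466, 0.591, 0, 0, 0, -0.135, -0.05, -0.466, 0.591, 0, 0, 0, -0.135, -0.05, -0.466, 0.591, 0.1, 0, 0, -0.135, -0.05, -0.466, 0.591, 0.15, 0, 0, -0.135, -0.05, -0.466, 0.591, 0.15, 0, 0, -0.135, -0.05, -0.466, 0.591, 0.15, 0, 0, -0.135, -0.05]
}}

```text
clock: 24.75
tool_pos: [0.6209, -0.033, 0.0844]
orientation: [0.587, 0.81, -0.0, -0.001]
force: [-0.1, 0.4, 0.4]
opening: 0.0415
grasp_force: 25.5
```

```bash
python3 - <<'E'
from h import *
s=st();go(.6219,-.0337,.06,18)
E
```

```text
24.75 [ 0.6209 -0.033   0.0844] F [-0.1  0.4  0.4] op 0.0415 g 25.5 q6 -0.42
go [-0.0032  0.0025  0.0812] [-0.001  -0.0005  0.0013] dyaw -0.1
```

Emit:
{"api": "play_rows", "payload": {
  "rows": [-0.002, 0.002, 0.015, 0, 0, 0, -0.05, -0.002, 0.002, 0.03, 0, 0, 0, -0.05, -0.002, 0.002, 0.045, 0, 0, 0, -0.05, -0.002, 0.002, 0.06, 0, 0, 0, -0.05, -0.002, 0.002, 0.06, 0, 0, 0, -0.05]
}}

```text
clock: 25.25
tool_pos: [0.622, -0.0338, 0.0662]
orientation: [0.587, 0.81, -0.0, -0.0]
force: [0.3, 0.3, -0.6]
opening: 0.0414
grasp_force: 25.5
```

Emit:
{"api": "play_rows", "payload": {
  "rows": [0, 0, 0.015, 0, 0, 0, -0.05, 0, 0, 0.024, 0, 0, 0, -0.05, 0, 0, 0.029, 0, 0, 0, -0.05, 0, 0, 0.031, 0, 0, 0, -0.05, 0, 0, 0.031, 0, 0, 0, -0.05]
}}

```text
clock: 25.75
tool_pos: [0.6224, -0.0338, 0.0574]
orientation: [0.587, 0.81, -0.0, -0.0]
force: [-0.4, -0.2, -0.0]
opening: 0.0415
grasp_force: 25.5
```

Emit:
{"api": "play_rows", "payload": {
  "rows": [0, 0, 0.002, 0, 0, 0, -0.05, 0, 0, 0.004, 0, 0, 0, -0.05, 0, 0, 0.004, 0, 0, 0, -0.05]
}}

```text
clock: 26.05
tool_pos: [0.6225, -0.0338, 0.0571]
orientation: [0.587, 0.81, 0.0, 0.0]
force: [-4.3, 0.6, 12.3]
opening: 0.0414
grasp_force: 27.1
```

Emit:
{"api": "play_rows", "payload": {
  "rows": [0, 0, 0, 0, 0, 0, 0.1, 0, 0, 0, 0, 0, 0, 0.2, 0, 0, 0, 0, 0, 0, 0.3, 0, 0, 0, 0, 0, 0, 0.3, 0, 0, -0.05, 0, 0, 0, 0.3, 0, 0, -0.15, 0, 0, 0, 0.3, 0, 0, -0.25, 0, 0, 0, 0.4, 0, 0, -0.25, 0, 0, 0, 0.5]
}}

```text
clock: 26.85
tool_pos: [0.6248, -0.034, 0.1362]
orientation: [0.587, 0.81, 0.002, 0.003]
force: [0.3, -0.3, -0.4]
opening: 0.0643
grasp_force: 0.0
```

```bash
python3 - <<'E'
from h import *
s=st();go(.428,-.2868,.13,-10)
E
```

```text
26.85 [ 0.6248 -0.034   0.1362] F [ 0.3 -0.3 -0.4] op 0.0643 g 0.0 q6 -0.42
go [-0.5967 -0.8857  0.017 ] [0.0041 0.0007 0.3124] dyaw -28.1
```

Emit:
{"api": "play_rows", "payload": {
  "rows": [-0.596, -0.886, 0, 0, 0, 0.312, 0.55, -0.596, -0.886, 0, 0, 0, 0.312, 0.55, -0.596, -0.886, 0, 0, 0, 0.312, 0.55, -0.596, -0.886, 0, 0, 0, 0.312, 0.55, -0.596, -0.886, 0, 0, 0, 0.312, 0.55, -0.596, -0.886, 0, 0, 0, 0.312, 0.55, -0.596, -0.886, 0, 0, 0, 0.312, 0.55, -0.596, -0.886, 0.2, 0, 0, 0.312, 0.55, -0.596, -0.886, 0.28, 0, 0, 0.312, 0.55, -0.596, -0.886, 0.28, 0, 0, 0.312, 0.55, -0.596, -0.886, 0.28, 0, 0, 0.312, 0.55]
}}

```text
clock: 27.95
tool_pos: [0.4252, -0.2862, 0.0477]
orientation: [0.766, 0.643, -0.0, -0.001]
force: [0.7, 1.1, 0.3]
opening: 0.0661
grasp_force: 0.0
```

```bash
python3 - <<'E'
from h import *
s=st();go(.428,-.2865,.018,-10)
f=arm.grab_frame("scene");zoom(f,145,210,60,55,8,"pics/a.png",1.2)
zoom(f,270,205,60,50,5,"pics/b.png",1.8)
a,b=cv2.imread("pics/a.png"),cv2.imread("pics/b.png");c=np.zeros((440,790,3),np.uint8);c[:,:480]=a;c[:250,480:780]=b;cv2.imwrite("pics/p2.png",c)
E
```

```text
27.95 [ 0.4252 -0.2862  0.0477] F [0.7 1.1 0.3] op 0.0661 g 0.0 q6 -0.48
go [0.0006 0.0094 0.0992] [-0.0007 -0.0004  0.0004] dyaw -0.0
```

View pics/p2.png

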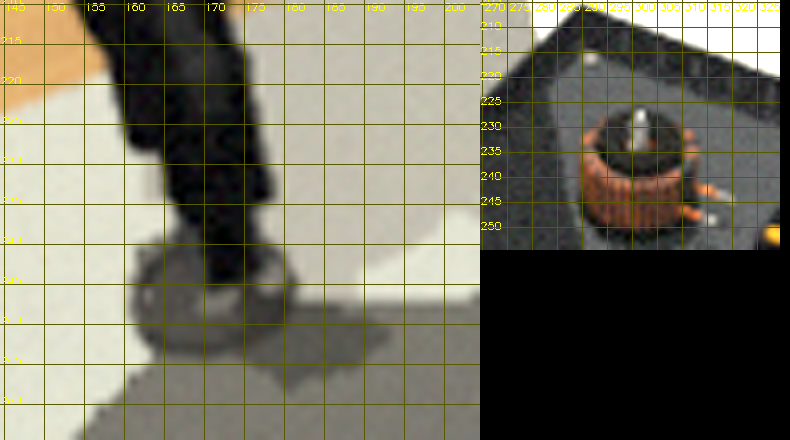

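The small pad is centred on the choke with the stud coming through at (300,228). The near finger is above the plate's edge at (172,243). I open a little wider and descend in steps with force checks.

Emit:
{"api": "play_rows", "payload": {
  "rows": [0, 0.0085, 0.05, 0, 0, 0, 0.68, 0, 0.0085, 0.08, 0, 0, 0, 0.68, 0, 0.0085, 0.092, 0, 0, 0, 0.68, 0, 0.0085, 0.092, 0, 0, 0, 0.68],
  "force": 20
}}

```text
clock: 28.4
tool_pos: [0.4277, -0.2866, 0.0193]
orientation: [0.766, 0.643, -0.0, -0.0]
force: [0.5, 0.3, 0.1]
opening: 0.0717
grasp_force: 0.0
```

Emit:
{"api": "play_rows", "payload": {
  "rows": [0, 0, 0.004, 0, 0, 0, 0.5, 0, 0, 0.006, 0, 0, 0, 0.4, 0, 0, 0.006, 0, 0, 0, 0.3, 0, 0, 0.006, 0, 0, 0, 0.2, 0, 0, 0.006, 0, 0, 0, 0.1, 0, 0, 0.006, 0, 0, 0, 0.1]
}}

```text
clock: 29.0
tool_pos: [0.4279, -0.2868, 0.0183]
orientation: [0.766, 0.643, 0.0, 0.0]
force: [-2.3, 1.5, 8.7]
opening: 0.0484
grasp_force: 19.2
```

Emit:
{"api": "play_rows", "payload": {
  "rows": [0, 0, -0.002, 0, 0, 0, 0.35, 0, 0, -0.002, 0, 0, 0, 0.5, 0, 0, -0.002, 0, 0, 1, 0.5, 0, 0, -0.002, 0, 0, 1, 0.5, 0, 0, -0.002, 0, 0, 1, 0.5, 0, 0, -0.002, 0, 0, 1, 0.5, 0, 0, -0.002, 0, 0, 1, 0.5, 0, 0, -0.002, 0, 0, 1, 0.5, 0, 0, -0.002, 0, 0, 1, 0.5, 0, 0, -0.002, 0, 0, 1, 0.5, 0, 0, -0.002, 0, 0, 1, 0.5, 0, 0, -0.002, 0, 0, 1, 0.5]
}}

```text
clock: 30.2
tool_pos: [0.4278, -0.2868, 0.0185]
orientation: [0.999, -0.055, -0.0, -0.0]
force: [-0.5, -0.8, 0.4]
opening: 0.0642
grasp_force: 0.0
```

Emit:
{"api": "play_rows", "payload": {
  "rows": [0, 0, 0, 0, 0, 0.03, 0.4, 0, 0, 0, 0, 0, 0.03, 0.3, 0, 0, 0, 0, 0, 0.03, 0.2, 0, 0, 0, 0, 0, 0.03, 0.1, 0, 0, 0, 0, 0, 0.03, 0.1, 0, 0, 0, 0, 0, 0.03, 0.1, 0, 0, 0, 0, 0, 0.03, 0.1],
  "force": 30
}}

```text
clock: 30.9
tool_pos: [0.4279, -0.2869, 0.0189]
orientation: [0.997, -0.074, 0.0, 0.0]
force: [-1.2, 1.1, 11.2]
opening: 0.0475
grasp_force: 29.0
```

Emit:
{"api": "play_rows", "payload": {
  "rows": [0, 0, -0.02, 0, 0, 0, 0.1, 0, 0, -0.1, 0, 0, 0, 0.1, 0, 0, -0.25, 0, 0, 0, 0.1, 0, 0, -0.38, 0, 0, 0, 0.1, 0, 0, -0.38, 0, 0, 0, 0.1, 0, 0, -0.38, 0, 0, 0, 0.1]
}}

```text
clock: 31.5
tool_pos: [0.4282, -0.2871, 0.1335]
orientation: [0.997, -0.075, 0.001, 0.001]
force: [-0.1, 0.2, 0.1]
opening: 0.0474
grasp_force: 31.3
```

```bash
python3 - <<'E'
from h import *
s=st();go(.6219,-.0337,.13,108.8)
E
```

```text
31.5 [ 0.4282 -0.2871  0.1335] F [-0.1  0.2  0.1] op 0.0474 g 31.3 q6 1.07
go [ 0.5125 -0.9314  0.0117] [ 0.001  -0.001  -0.3041] dyaw 27.4
```

Emit:
{"api": "play_rows", "payload": {
  "rows": [0.512, -0.931, 0, 0, 0, -0.304, 0.1, 0.512, -0.931, 0, 0, 0, -0.304, 0.1, 0.512, -0.931, 0, 0, 0, -0.304, 0.1, 0.512, -0.931, 0, 0, 0, -0.304, 0.1, 0.512, -0.931, 0, 0, 0, -0.304, 0.1, 0.512, -0.931, 0, 0, 0, -0.304, 0.1, 0.512, -0.931, 0, 0, 0, -0.304, 0.1, 0.512, -0.931, 0, 0, 0, -0.304, 0.1, 0.512, -0.931, 0.1, 0, 0, -0.304, 0.1, 0.512, -0.931, 0.155, 0, 0, -0.304, 0.1, 0.512, -0.931, 0.155, 0, 0, -0.304, 0.1, 0.512, -0.931, 0.155, 0, 0, -0.304, 0.1]
}}

```text
clock: 32.7
tool_pos: [0.6206, -0.0345, 0.0855]
orientation: [0.987, 0.163, -0.001, -0.0]
force: [0.6, -0.0, -0.4]
opening: 0.0478
grasp_force: 31.3
```

```bash
python3 - <<'E'
from h import *
s=st();go(.6219,-.0337,.066,108.8)
E
```

```text
32.7 [ 0.6206 -0.0345  0.0855] F [ 0.6 -0.  -0.4] op 0.0478 g 31.3 q6 1.14
go [ 0.0051 -0.0011  0.0652] [-0.0004  0.0011 -0.001 ] dyaw 0.1
```

Emit:
{"api": "play_rows", "payload": {
  "rows": [0.004, -0.001, 0.01, 0, 0, 0, 0.1, 0.004, -0.001, 0.025, 0, 0, 0, 0.1, 0.004, -0.001, 0.04, 0, 0, 0, 0.1, 0.004, -0.001, 0.045, 0, 0, 0, 0.1, 0.004, -0.001, 0.045, 0, 0, 0, 0.1]
}}

```text
clock: 33.2
tool_pos: [0.6224, -0.033, 0.0723]
orientation: [0.987, 0.163, -0.0, -0.0]
force: [0.3, -0.1, -1.1]
opening: 0.0477
grasp_force: 31.3
```

Emit:
{"api": "play_rows", "payload": {
  "rows": [0, 0, 0.01, 0, 0, 0, 0.1, 0, 0, 0.018, 0, 0, 0, 0.1, 0, 0, 0.024, 0, 0, 0, 0.1, 0, 0, 0.026, 0, 0, 0, 0.1, 0, 0, 0.026, 0, 0, 0, 0.1]
}}

```text
clock: 33.7
tool_pos: [0.6225, -0.033, 0.0646]
orientation: [0.987, 0.163, -0.0, -0.0]
force: [0.2, -0.2, -1.0]
opening: 0.0478
grasp_force: 31.3
```

Emit:
{"api": "play_rows", "payload": {
  "rows": [0, 0.001, 0.002, 0, 0, 0, 0.1, 0, 0.002, 0.004, 0, 0, 0, 0.1, 0, 0.002, 0.004, 0, 0, 0, 0.1]
}}

```text
clock: 34.0
tool_pos: [0.6228, -0.0334, 0.064]
orientation: [0.987, 0.163, 0.0, -0.0]
force: [-2.7, 2.9, 7.6]
opening: 0.0479
grasp_force: 32.2
```

Contact made; release and retreat so the top camera has a view.

Emit:
{"api": "play_rows", "payload": {
  "rows": [0, 0, 0, 0, 0, 0, 0.2, 0, 0, 0, 0, 0, 0, 0.3, 0, 0, 0, 0, 0, 0, 0.45, 0, 0, 0, 0, 0, 0, 0.5, 0, 0, -0.05, 0, 0, 0, 0.5, 0, 0, -0.15, 0, 0, 0, 0.5, 0, 0, -0.3, 0, 0, 0, 0.5, 0, 0, -0.4, 0, 0, 0, 0.5]
}}

```text
clock: 34.8
tool_pos: [0.6234, -0.0336, 0.1871]
orientation: [0.987, 0.163, 0.001, 0.0]
force: [0.8, 0.1, -0.4]
opening: 0.0646
grasp_force: 0.0
```

Emit:
{"api": "play_rows", "payload": {
  "rows": [-0.7, -0.9, 0, 0, 0, 0, 0.5, -0.7, -0.9, 0, 0, 0, 0, 0.5, -0.7, -0.9, 0, 0, 0, 0, 0.5, -0.7, -0.9, 0, 0, 0, 0, 0.5, -0.7, -0.9, 0, 0, 0, 0, 0.5, -0.7, -0.9, 0, 0, 0, 0, 0.5, -0.7, -0.9, 0, 0, 0, 0, 0.5, -0.7, -0.9, 0, 0, 0, 0, 0.5, -0.7, -0.9, 0, 0, 0, 0, 0.5, -0.7, -0.9, 0, 0, 0, 0, 0.5]
}}

```text
clock: 35.8
tool_pos: [0.3383, 0.1547, 0.1841]
orientation: [0.987, 0.163, 0.001, -0.0]
force: [1.1, 0.3, -0.0]
opening: 0.0641
grasp_force: 0.0
```

```bash
python3 - <<'E'
from h import *
s=st()
f=arm.grab_frame("scene");g=arm.grab_frame("top")
zoom(f,265,205,75,60,5,"pics/a.png",1.5);zoom(g,260,120,75,75,5,"pics/b.png",1.5)
a,b=cv2.imread("pics/a.png"),cv2.imread("pics/b.png");c=np.zeros((375,750,3),np.uint8);c[:300,:375]=a;c[:,375:]=b;cv2.imwrite("pics/fin.png",c)
E
```

```text
35.8 [0.3383 0.1547 0.1841] F [ 1.1  0.3 -0. ] op 0.0641 g 0.0 q6 1.59
```

View pics/fin.png

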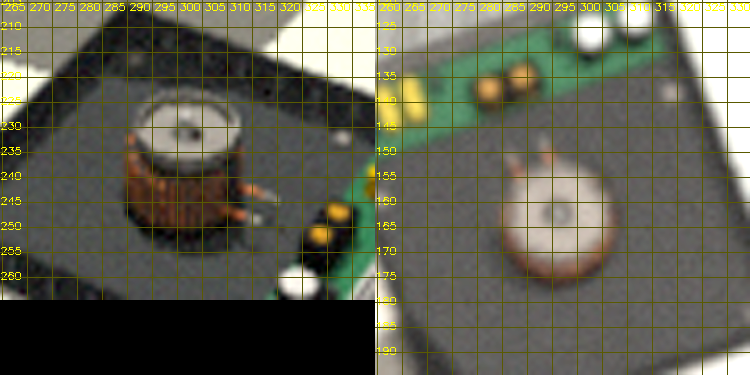

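The final views show the plate flat on the stack with the stud tip through its hole at (296,162.5) in the top view. The wire ends near (290,149) point at the terminal screws at (282.5,137) and (289,135). Handing in.

```bash
python3 -c "
from workcell import arm
print(arm.close_job())"
```

```text
the job is handed in; nothing more can be done
None
```

The job is handed in at about 36 s on the robot's clock: wide pad, choke, small pad and plate are threaded on the stud in that order and look flat and centred in the final pictures, with the choke's wire ends pointing at the terminal block; no verdict came back.

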